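# Tighten the strap-clamp nut with the box spanner

### The job

Clamp the cam cap down for drilling: fit the eye of the big box spanner right down over the strap clamp's square nut, then push the far end of the spanner round clockwise until the nut is fully home and hold it there for a moment with about 15 N on the end of the handle, never more than 25 N or the stud strips. Then lift the spanner off and lay it gently back flat on the bench, clear of the fixture; leave the two tappets beside it where they stand.

Things in the scene. Friction and masses are not known exactly. Their poses are not given: they have to be found in the camera images.
- fixture: Fixed drill fixture: slotted steel base 130 x 254 mm over its lugs, top 20 mm high; a dark strap clamp 42 x 136 mm along y, top 54 mm high, lies over a brown cam cap. Origin: bench level under the nut's axis; z up, -x roughly toward the robot. The 20 mm stud ends 97 mm above the bench. It stands left of a grey parts cabinet 222 mm high (x 0.47 to 0.83, y -0.19 to 0.13): go round or over that.
- clamp_nut (a joint): Turn of the square nut about its vertical axis, rad: grows as it is tightened (clockwise from above); 0.70 is the hard stop, fully home. Starts 0.1 to 0.3. It drags with 0.5 N m and stays where it is left.
- nut_seat (a point): Top of the nut's round collar (radius 21 mm), on the nut's axis, 61 mm above the bench: the spanner's underside rests here. The square, 28 mm across flats, rises 24 mm above it, the top 4 mm chamfered. Turns with the nut: x points square out of a flat, z up. With the nut fully home x points 175 deg round (anticlockwise from above) from the fixture's x, so a handle laid along x points toward the robot.
- spanner_eye (a point): Centre of the spanner's eye, half-way up (9 mm above its underside): square hole 29.2 mm across flats, right through; eye 54 mm wide, 18 mm thick. x points along the handle, square out of a flat of the hole: the eye fits with this x along the nut's x (or a quarter turn off). About 3 deg of play each way; under 15 N the handle winds on some 0.06 rad past the play, so its heading does not tell how tight the nut is.
- spanner_balance (a point): Balance point of the steel box spanner (about 0.5 kg, 274 mm long), 100 mm from the eye's centre, mid shank; the shank is 16 mm wide, 10 mm thick, straight, its middle 9 mm up when the spanner lies flat. Axes as the eye's. Let go on the nut it stays on with the handle drooping 0.1 to 0.2 rad; lifted by the shank while drooping or under turning load, the eye jams on the nut.
- spanner_end (a point): Centre of the round hanging eye at the handle's far end (25 mm wide, 18 mm thick), 235 mm from the eye's centre; axes as the eye's.
- tappet_near_mid (a point): Centre of a loose steel tappet (34 mm across, 26 mm high) standing left of the spanner, a bystander.
- tappet_far_mid (a point): Centre of a second such loose tappet, standing past the handle end of the spanner, a bystander.

How it is judged:
On the way, in this order (a step that is already met when the one before it is completed fails the run):
1. the spanner's eye is right down over the nut (horizontal distance between spanner_eye and nut_seat below 0.003 m and z of spanner_eye in the frame of nut_seat below 0.0135 m), for 0.2 s.
2. with the eye on it the nut is fully home and nipped up (the forces between spanner and nut, which add up to about 11 N for each N on the handle's end, pass 115 N) (value of joint clamp_nut above 0.68 rad and z of spanner_eye in the frame of nut_seat below 0.0145 m and contact force between ring_spanner and clamp_nut above 115 N), for 0.2 s.
At the end, for the whole second after the job is handed in: the nut is still home (joint above 0.66 rad) and the spanner lies flat and still on the bench, its eye more than 120 mm from the nut's axis (value of joint clamp_nut above 0.66 rad and height (world z) of each of spanner_eye, spanner_end below 0.016 m and angle between ring_spanner's own z axis and vertical below 0.06 rad and horizontal distance between spanner_eye and fixture above 0.12 m and linear speed of ring_spanner below 0.02 m/s); the robot touches nothing.
It fails at once if the nut is over-tightened or wrenched (the forces between spanner and nut pass 320 N in all: some 28 N on the end of the handle) (contact force between ring_spanner and clamp_nut above 320 N).
It fails at once if the spanner is dropped onto the bench (height (world z) of spanner_balance below 0.05 m and linear speed of ring_spanner above 0.8 m/s).
It fails at once if a tappet is knocked away (distance of any of tappet_near_mid, tappet_far_mid from where it was at the start of the episode above 0.02 m).
It also fails if it takes over 67 s, if anything falls off the work surface, if the arm or the gripper's body presses on something with over 40 N, if the wrist force passes 120 N, or if a joint passes its speed limit or range.

### The arm

A 6-joint arm with a two-finger parallel gripper is mounted at the origin on a cart in front of the work surface, level with it; the furniture and walls round the work are solid. World frame = base frame: x ahead of the robot, y to its left, z up, the work surface at z = 0. Lengths are in m, angles in rad, forces in N, time in s.
With the tool pointing down it reaches from about 0.375 to 0.9 m from the base axis. Payload 3.1 kg.
Tool frame: the origin (TCP) lies midway between the tips of the shut fingers; the grasp point (between the pads) lies 19 mm behind it; x points along the fingers, y is the direction in which the jaws open and shut, and the axes are right-handed (so a half turn about x gives the same grasp; the last joint's range is limited). The gripper opens to 87 mm and grips with 3 to 60 N. Pads are 19 mm wide; open, the fingers measure 117 mm over their backs; the gripper's body (75 mm by 190 mm) begins 51 mm behind the grasp point.
Start: joints at [-1.45, 0.527, 1.433, -0, 1.181, -0.178], TCP at [0.185, -0.597, 0.223] pointing down, gripper open.
Joint ranges: [-3.08, 3.08], [-0.75, 2.2], [0.22, 2.44], [-1.43, 4.57], [0, 2.65], [-2.85, 2.85]. Speed limits (rad/s): [2.79, 2.79, 3.14, 3.14, 3.14, 3.14].

### API

Orientations are given as a unit quaternion [x, y, z, w].
In Python, from rig import get_obs, imaging, robot gives the robot as it stands.
- The arm moves only by the shell command python3 -m inch 'ROWS' [FORCE]. ROWS is JSON, a list of rows, each a list of 3 entries, a list of its own where there are three numbers: the finger opening in mm, from 0 to 87, then the shift along the tool's x, y, z in mm, then the turn, a rotation vector about the tool's x, y, z in degrees. In form: [[grip, [dx, dy, dz], [wx, wy, wz]], ...]. A call has 1 to 12 rows; each row shifts and turns the pose as measured when the row begins, along the tool's axes as they then stand; what a row does not reach is not made up. A row lasts 1/8 s, in which the tool goes at most 62.5 mm and 10.7 degrees, less where a joint would pass 70% of its speed; a pose out of reach is approached as far as the arm can. A call with a gripper value outside its range is refused whole. The fingers move at their own pace and stop on an object; FORCE is the grip in N (left out, the last holds). Time passes only in rows, so rows that do not move let the fingers close. It gives the time, the measured TCP pose, the force and the opening at its end, in the units of the state.
- get_obs(): the state, without advancing time (a new reading comes with each control period).
- imaging.camera(name): name is "scene" or "top" or "wrist"; returns the picture (480x640x3 uint8, red, green, blue); there is no depth.
- imaging.camera_params(name): a dict with "camera_matrix" (3x3 intrinsics, pixels), "xyz" and "rotation" of the camera in the world. Camera axes: x right, y down, z forward; pixel columns grow to the right and rows downward; lengths in m; the calibration is good to about 2 mm. A picture is of the moment at which its call begins: read the wrist's pose just before it. camera_params takes no time and is no camera call; for the wrist camera it gives the pose at the moment of the call.
- robot.hand_in(): hands the job in, once; it reports no verdict.
Trained networks look in the newest picture that a camera, given by its name, has taken for a name from the list of things; names that differ only in an ending like _2 or _b are one class to them, and where a whole thing is asked for, a point or a joint stands for the part that bears it (a point fixed in the world has none). Each returns a list of dicts, best first, with "confidence" (0 to 1); they miss things now and then, are a little off and sometimes report something else, mostly with a low value. They report only what shows in the picture. A call takes as long as a camera call.
- imaging.cut_out(camera, target): "pixels" (480x640 bool, what is visible of it) and "box" ([centre column, centre row, width, height] in pixels, round what is visible of it).
- imaging.tip_of(camera, target): "pixel" ([column, row] in pixels: a listed point, or the origin of a listed thing).
The state is a dict: "time": time; "q": joint angles; "joint_velocities": joint speeds; "joint_torque": joint torques, N m; "position": TCP position; "tool_rot": TCP orientation; "ft_force": force on the tool from outside, world axes, zero at the start; "moment": the same for the moment, N m; "grip_width": finger opening in m.
Only numpy, scipy, OpenCV 4.12 (cv2) and the standard library are available. Lean on these libraries where they do the work, as an engineer would, in place of code of your own. Each camera call takes 0.05 s, during which the arm holds its last target. There are 200 camera calls.

## Working session

There is one attempt and no reset: what is moved stays moved. The work goes in short steps, Python scripts to look and compute and a shell command to move; the robot and the scene stay as the last step left them, time stands still between calls to the robot, and variables do not carry over. Pictures are saved under pics/ and viewed, about 8 in all and at most 12, crops included, and the job is handed in when it is done.

```bash
ls; mkdir -p pics
cat > h.py <<'E'
import numpy as np, cv2
from scipy.spatial.transform import Rotation as R
from rig import get_obs, imaging, robot
def ray(cam,px,P=None):
    P=P or imaging.camera_params(cam); K=np.array(P["camera_matrix"]); Rm=np.array(P["rotation"])
    if Rm.shape!=(3,3): Rm=R.from_quat(Rm).as_matrix()
    d=Rm@np.linalg.solve(K,[px[0],px[1],1]); return np.array(P["xyz"]),d
def atz(cam,px,z,P=None):
    o,d=ray(cam,px,P); return o+d*(z-o[2])/d[2]
def proj(cam,p,P=None):
    P=P or imaging.camera_params(cam); K=np.array(P["camera_matrix"]); Rm=np.array(P["rotation"])
    if Rm.shape!=(3,3): Rm=R.from_quat(Rm).as_matrix()
    c=K@(Rm.T@(np.array(p)-np.array(P["xyz"]))); return c[:2]/c[2]
def tip(cam,n):
    r=imaging.tip_of(cam,n); return [(np.round(a["pixel"],1),round(a["confidence"],2)) for a in r[:3]]
E
python3 - <<'E'
from h import *
o=get_obs(); print({k:np.round(v,3) for k,v in o.items()})
for c in ("scene","top"):
    im=imaging.camera(c); cv2.imwrite(f"pics/{c}0.png",im[...,::-1])
    P=imaging.camera_params(c); print(c,np.round(P["xyz"],3),np.round(P["rotation"],2).tolist(),np.round(P["camera_matrix"],0).tolist())
    for n,z in (("fixture",0),("nut_seat",.061),("spanner_eye",.009),("spanner_balance",.009),("spanner_end",.009),("tappet_near_mid",.013),("tappet_far_mid",.013)):
        for px,cf in tip(c,n): print(n,px,cf,np.round(atz(c,px,z),3))
print(get_obs()["time"])
a=cv2.imread("pics/scene0.png");b=cv2.imread("pics/top0.png")
cv2.imwrite("pics/both0.png",cv2.resize(np.vstack([a,b]),None,fx=.62,fy=.62))
E
```

```text
pics
{'time': np.float64(0.0), 'q': array([-1.449,  0.528,  1.434, -0.   ,  1.181, -0.179]), 'joint_velocities': array([ 0.001, -0.001,  0.   , -0.   , -0.002,  0.   ]), 'joint_torque': array([ 1.0000e-03, -4.4005e+01, -1.7659e+01,  6.3000e-02,  5.8000e-02,
       -0.0000e+00]), 'position': array([ 0.185, -0.596,  0.222]), 'tool_rot': array([ 0.699,  0.106, -0.699,  0.105]), 'ft_force': array([-0.374,  0.158,  1.539]), 'moment': array([-0.037,  0.007,  0.004]), 'grip_width': np.float64(0.087)}
scene [-0.214  0.619  0.487] [-0.44, 0.73, -0.45, 0.26] [[571.0, 0.0, 315.0], [0.0, 571.0, 247.0], [0.0, 0.0, 1.0]]
spanner_eye [290.6 322.4] 0.68 [0.417 0.314 0.009]
spanner_balance [348.  304.7] 0.95 [0.42  0.214 0.009]
spanner_end [415.9 286.3] 0.64 [0.417 0.085 0.009]
spanner_end [264.9 273.2] 0.6 [0.569 0.288 0.009]
spanner_end [468.4 276.9] 0.56 [ 0.402 -0.013  0.009]
tappet_near_mid [200.7 327. ] 0.8 [0.46  0.437 0.013]
tappet_far_mid [465.9 276.9] 0.88 [ 0.398 -0.004  0.013]
top [0.312 0.238 1.158] [0.71, -0.7, 0.07, -0.06] [[602.0, 0.0, 333.0], [0.0, 602.0, 238.0], [0.0, 0.0, 1.0]]
fixture [222.8 270.1] 0.67 [0.461 0.44  0.   ]
fixture [305.  210.4] 0.58 [0.584 0.285 0.   ]
nut_seat [302.4 206.4] 0.81 [0.577 0.287 0.061]
spanner_eye [282.9 292.2] 0.62 [0.421 0.321 0.009]
spanner_balance [337.9 287.6] 0.77 [0.432 0.217 0.009]
spanner_end [404.9 293.4] 0.56 [0.424 0.088 0.009]
tappet_near_mid [221.6 268.1] 0.57 [0.464 0.44  0.013]
tappet_far_mid [455.5 311.6] 0.85 [ 0.392 -0.008  0.013]
tappet_far_mid [405.5 293.9] 0.55 [0.423 0.088 0.013]
0.8
```

View pics/both0.png

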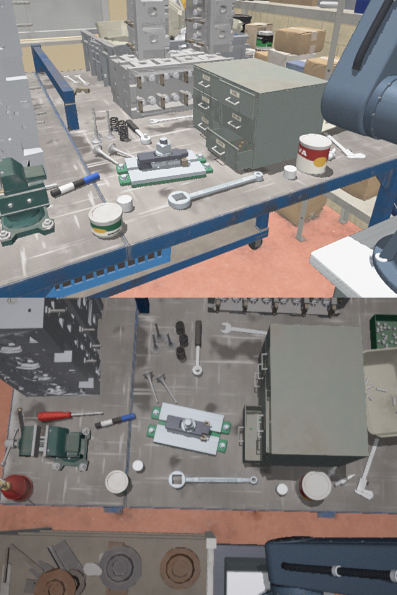

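The pictures show the spanner lying along y in front of the fixture, with its eye near top pixel (283,292) and its handle end near (405,293). The nut is near (302,206). The tappets are at (222,268) and (456,312), and the cabinet is to the right. I'll raise the arm, then swing it round.

```bash
python3 - <<'E'
from h import *
o=get_obs(); M=R.from_quat(o["tool_rot"]).as_matrix(); print(M.round(3))
P=imaging.camera_params("wrist"); Rm=np.array(P["rotation"]); Rm=Rm if Rm.shape==(3,3) else R.from_quat(Rm).as_matrix()
print("cam in tool",(M.T@(np.array(P["xyz"])-o["position"])).round(3),(M.T@Rm).round(2), np.array(P["camera_matrix"]).round(0).tolist())
# eye/end/shank via top mask
for c in ("top","scene"):
    imaging.camera(c); 
    for r in imaging.cut_out(c,"spanner_eye")[:1]:
        m=r["pixels"]; ys,xs=np.nonzero(m); pts=np.array([atz(c,(x,y),.014) for x,y in zip(xs,ys)])[:,:2]
        d=np.linalg.svd(pts-pts.mean(0),full_matrices=False)[2][0]; s=(pts-pts.mean(0))@d; print(c,r["confidence"],d,pts.mean(0),s.min(),s.max(), pts.mean(0)+d*s.min(),pts.mean(0)+d*s.max())
E
python3 -m inch '[[87,[-60,0,0],[0,0,0]],[87,[-60,0,0],[0,0,0]],[87,[-40,0,0],[0,0,0]]]'
```

```text
[[-0.     0.295 -0.955]
 [-0.    -0.955 -0.295]
 [-1.    -0.     0.   ]]
cam in tool [-0.163  0.    -0.081] [[-0.   -0.3   0.95]
 [ 1.   -0.    0.  ]
 [ 0.    0.95  0.3 ]] [[341.0, 0.0, 322.0], [0.0, 341.0, 238.0], [0.0, 0.0, 1.0]]
top 0.93 [ 0.0231685  -0.99973157] [0.41955364 0.21744803] -0.12426167274962091 0.1461299835239812 [0.41667469 0.34167635] [0.42293925 0.07135727]
scene 0.77 [-0.02540141  0.99967733] [0.41338602 0.23799585] -0.1714758714768995 0.11140998661785773 [0.41774175 0.06657531] [0.41055605 0.34936989]
time: 1.38
position: [0.1843, -0.5952, 0.3817]
tool_rot: [0.699, 0.11, -0.699, 0.101]
ft_force: [1.0, -0.5, 0.4]
grip_width: 0.0873
```

```bash
python3 -m inch '[[87,[0,-36,-50],[0,0,0]],[87,[0,-36,-50],[0,0,0]],[87,[0,-36,-50],[0,0,0]],[87,[0,-36,-50],[0,0,0]],[87,[0,-36,-50],[0,0,0]],[87,[0,-36,-50],[0,0,0]],[87,[0,-36,-50],[0,0,0]],[87,[0,-36,-50],[0,0,0]]]'
python3 - <<'E'
from h import *
o=get_obs(); M=R.from_quat(o["tool_rot"]).as_matrix(); print(o["q"].round(2),M.round(3).tolist(),(M.T@(np.array([.42,.215,.35])-o["position"])).round(3))
E
```

```text
time: 2.38
position: [0.4863, -0.2018, 0.3885]
tool_rot: [0.701, 0.1, -0.698, 0.104]
ft_force: [0.6, -0.6, 1.2]
grip_width: 0.0867
[-0.61  0.23  1.44 -0.    1.46  0.68] [[0.005, 0.285, -0.958], [-0.005, -0.958, -0.285], [-1.0, 0.006, -0.004]] [ 0.036 -0.419 -0.055]
```

```bash
python3 -m inch '[[87,[0,-60,-8],[0,0,0]],[87,[0,-60,-8],[0,0,0]],[87,[0,-60,-8],[0,0,0]],[87,[0,-60,-8],[0,0,0]],[87,[0,-60,-8],[0,0,0]],[87,[0,-60,-8],[0,0,0]],[87,[0,-60,-8],[0,0,0]]]'; python3 -m inch '[[60,[25,0,0],[-10.6,0,0]],[60,[25,0,0],[-10.6,0,0]],[60,[25,0,0],[-10.6,0,0]],[60,[25,0,0],[-10.6,0,0]],[60,[25,0,0],[-10.6,0,0]],[60,[25,0,0],[-10.6,0,0]],[60,[15,0,0],[-10.6,0,0]]]'
cat >> h.py <<'E'
def go(target,yaw_y=None,down=True):
    "print shift mm in tool axes to target TCP; turn about tool x (deg) to yaw_y, and levelling"
    o=get_obs(); M=R.from_quat(o["tool_rot"]).as_matrix(); p=o["position"]
    print("t",round(float(o["time"]),2),"pos",p.round(4),"q",o["q"].round(2),"F",o["ft_force"].round(1),"M",o["moment"].round(2),"grip",round(float(o["grip_width"]),4))
    if target is not None: print("shift mm",(M.T@(np.array(target)-p)*1e3).round(1))
    if yaw_y is not None:
        a=np.radians(yaw_y); y=np.array([np.cos(a),np.sin(a),0]); x=np.array([0,0,-1.]); W=np.c_[x,y,np.cross(x,y)]
        print("turn deg",np.degrees(R.from_matrix(M.T@W).as_rotvec()).round(1))
    print("yaw_y",np.degrees(np.arctan2(M[1,1],M[0,1])).round(2),"tool x",M[:,0].round(3))
E
python3 - <<'E'
from h import *
P=imaging.camera_params("wrist"); im=imaging.camera("wrist"); cv2.imwrite("pics/w1.png",im[...,::-1])
for n,z in (("nut_seat",.061),("spanner_eye",.009),("spanner_balance",.009),("spanner_end",.009),("tappet_near_mid",.013),("tappet_far_mid",.013)):
    for px,cf in tip("wrist",n): print(n,px,cf,np.round(atz("wrist",px,z,P),4))
print("proj eye exp",proj("wrist",[.4173,.3147,.009],P))
go([.4196,.2147,.04],1.5)
E
```

```text
time: 3.25
position: [0.4197, 0.2294, 0.3868]
tool_rot: [0.704, 0.1, -0.696, 0.104]
ft_force: [0.6, 0.8, -0.9]
grip_width: 0.0869
time: 4.12
position: [0.4214, 0.236, 0.2199]
tool_rot: [0.496, 0.503, -0.486, 0.514]
ft_force: [0.6, -0.3, 0.0]
grip_width: 0.0597
nut_seat [486.7 172.4] 0.84 [0.5762 0.286  0.061 ]
spanner_eye [318.4 327. ] 0.17 [0.4243 0.0836 0.009 ]
spanner_balance [316.6 225.5] 0.63 [0.4182 0.2152 0.009 ]
spanner_end [317.9 327.8] 0.6 [0.4237 0.0825 0.009 ]
tappet_far_mid [291.9 388.9] 0.62 [ 0.3921 -0.0078  0.013 ]
proj eye exp [318.49672551 133.97959267]
t 4.47 pos [0.4226 0.2364 0.2219] q [ 0.28  0.33  1.79 -0.01  1.    0.26] F [-0.8 -0.4 -0.9] M [-0.02 -0.07 -0.02] grip 0.0603
shift mm [181.8  -7.9  21.6]
turn deg [ 0.  -0.  -1.3]
yaw_y 1.53 tool x [ 0.023  0.001 -1.   ]
```

View pics/w1.png

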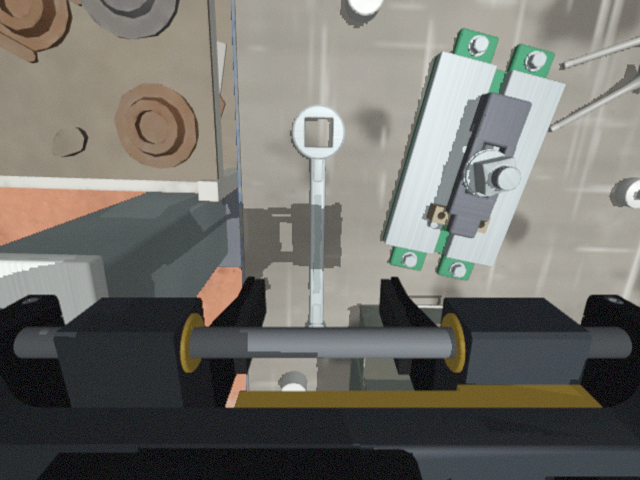

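The wrist view shows the spanner eye at pixel (318,131) and its shank running straight down column ~317. The nut is at (490,175), and the fixture is turned by about 15°. I'll descend onto the shank.

```bash
python3 - <<'E'
from h import *
P=imaging.camera_params("wrist")
for px,z in (((318,131),.018),((409,258),.02),((479,45),.02),((457,267),.02),((536,60),.02),((390,245),.02),((440,52),.02),((507,178),.097)): print(px,atz("wrist",px,z,P).round(4))
E
python3 -m inch '[[40,[50,-1,11],[0,0,-1.3]],[40,[50,-1,11],[0,0,0]],[40,[50,0,0],[0,0,0]],[40,[30,0,0],[0,0,0]],[40,[0,0,0],[0,0,0]]]'
python3 - <<'E'
from h import *
go([.4195,.2147,.003],1.5)
P=imaging.camera_params("wrist"); im=imaging.camera("wrist")
for n in ("spanner_eye","spanner_balance","spanner_end","nut_seat"):
    for px,cf in tip("wrist",n): print(n,px,cf,np.round(atz("wrist",px,.061 if n[0]=="n" else .009,P),4))
E
```

```text
(318, 131) [0.4192 0.3183 0.018 ]
(409, 258) [0.5269 0.1817 0.02  ]
(479, 45) [0.5721 0.4013 0.02  ]
(457, 267) [0.5843 0.1716 0.02  ]
(536, 60) [0.6305 0.3901 0.02  ]
(390, 245) [0.5036 0.1971 0.02  ]
(440, 52) [0.5352 0.3941 0.02  ]
(507, 178) [0.5796 0.2845 0.097 ]
time: 5.1
position: [0.4319, 0.2163, 0.0429]
tool_rot: [0.501, 0.502, -0.489, 0.509]
ft_force: [0.6, 0.6, -0.0]
grip_width: 0.0404
t 5.1 pos [0.4319 0.2163 0.0429] q [0.23 0.65 1.94 0.   0.53 0.21] F [ 0.6  0.6 -0. ] M [-0.05 -0.12 -0.04] grip 0.0404
shift mm [ 39.6 -13.1   1.5]
turn deg [-0.3 -0.3 -1.1]
yaw_y 1.18 tool x [ 0.019  0.005 -1.   ]
spanner_balance [300.1 269.8] 0.83 [0.4171 0.2158 0.009 ]
```

```bash
python3 -m inch '[[40,[12,-13,1],[0,0,-1.1]],[40,[12,0,0],[0,0,0]],[40,[10,0,0],[0,0,0]],[40,[0,0,0],[0,0,0]]]'
python3 - <<'E'
from h import *
go([.4195,.2147,.003],1.5)
E
```

```text
time: 5.85
position: [0.4211, 0.2162, 0.0109]
tool_rot: [0.498, 0.505, -0.491, 0.506]
ft_force: [-0.1, 0.4, 0.9]
grip_width: 0.0398
t 5.85 pos [0.4211 0.2162 0.0109] q [0.23 0.72 1.97 0.01 0.45 0.2 ] F [-0.1  0.4  0.9] M [-0.03 -0.13 -0.02] grip 0.0398
shift mm [ 7.8 -1.7  1.6]
turn deg [-0.2 -0.4 -0.5]
yaw_y 1.25 tool x [ 0.008  0.007 -1.   ]
```

```bash
python3 -m inch '[[40,[8,-2,1],[0,0,-0.5]],[40,[0,0,0],[0,0,0]],[10,[0,0,0],[0,0,0]],[10,[0,0,0],[0,0,0]],[10,[0,0,0],[0,0,0]],[10,[0,0,0],[0,0,0]]]' 55
python3 - <<'E'
from h import *
go([.4195,.2147,.003],1.5)
E
```

```text
time: 6.6
position: [0.4201, 0.2153, 0.0024]
tool_rot: [0.497, 0.507, -0.493, 0.504]
ft_force: [0.4, -0.5, -2.8]
grip_width: 0.0153
t 6.6 pos [0.4201 0.2153 0.0024] q [0.23 0.73 1.97 0.02 0.44 0.2 ] F [ 0.4 -0.5 -2.8] M [-0.02 -0.28 -0.06] grip 0.0153
shift mm [-0.6 -0.6  0.6]
turn deg [-0.3 -0.4 -0. ]
yaw_y 1.24 tool x [ 0.     0.007 -1.   ]
```

```bash
python3 -m inch '[[10,[-20,0,0],[0,0,0]],[10,[-50,0,0],[0,0,0]],[10,[-55,0,0],[0,0,0]],[10,[0,0,0],[0,0,0]]]' 60
python3 - <<'E'
from h import *
go(None,1.5)
P=imaging.camera_params("wrist"); im=imaging.camera("wrist")
for n in ("spanner_eye","spanner_balance","spanner_end","nut_seat"):
    for px,cf in tip("wrist",n): print(n,px,cf,np.round(atz("wrist",px,.061 if n[0]=="n" else .137,P),4))
# rectified view of plane z=0.085 around nut, 6 px/mm
cx,cy=.578,.286; s=50
w=np.float32([[cx-.05,cy-.05],[cx+.05,cy-.05],[cx+.05,cy+.05],[cx-.05,cy+.05]])
src=np.float32([proj("wrist",[a,b,.085],P) for a,b in w]); print(src)
H=cv2.getPerspectiveTransform(src,np.float32([[0,600],[600,600],[600,0],[0,0]]))
rec=cv2.warpPerspective(im,H,(600,600),flags=cv2.INTER_CUBIC)[...,::-1]
np.save("pics/H.npy",H)
cv2.imwrite("pics/w2.png",np.hstack([cv2.resize(im,(0,0),fx=.3,fy=.3)[...,::-1].copy() if 0 else cv2.copyMakeBorder(cv2.resize(im[...,::-1],(192,144)),0,456,0,0,cv2.BORDER_CONSTANT),rec]))
E
```

```text
time: 7.1
position: [0.4174, 0.2137, 0.1276]
tool_rot: [0.494, 0.509, -0.495, 0.502]
ft_force: [1.1, 0.5, -6.2]
grip_width: 0.015
t 7.1 pos [0.4174 0.2137 0.1276] q [0.23 0.48 1.91 0.01 0.76 0.2 ] F [ 1.1  0.5 -6.2] M [ 0.   -0.19  0.03] grip 0.015
turn deg [-0.3 -0.3  0.5]
yaw_y 1.24 tool x [-0.008  0.005 -1.   ]
spanner_balance [316.7 298.5] 0.72 [0.413  0.2158 0.137 ]
nut_seat [573.6 154.6] 0.7 [0.5775 0.2848 0.061 ]
[[502.59045  235.13168 ]
 [662.30035  238.79141 ]
 [720.72504   62.053905]
 [535.3991    57.98482 ]]
```

View pics/w2.png

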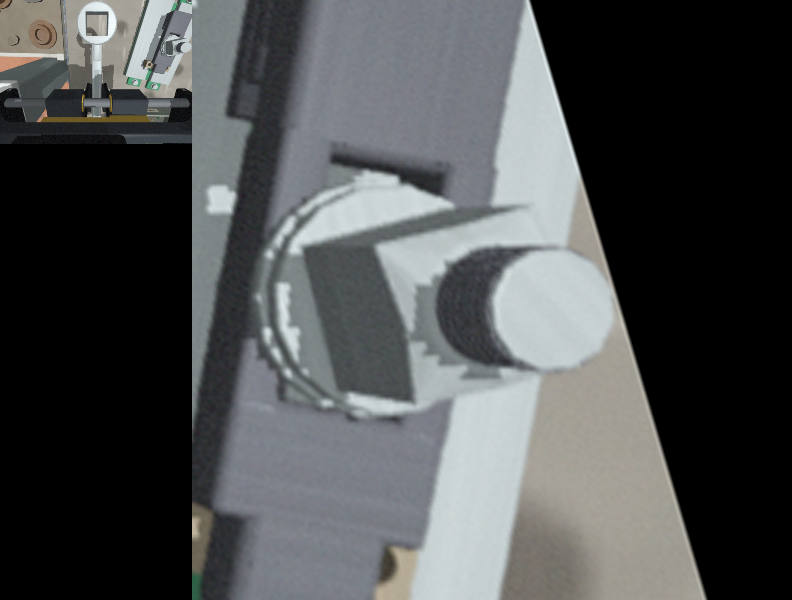

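The rectified crop shows the nut's near flat, from about (380,245) to (412,400), square to heading ≈193°. The stud top is at (553,308), which puts the axis near (0.578, 0.2855). I'll turn the spanner to 193° short of the nut and look again.

```bash
python3 -m inch '[[10,[-5,7,-19],[0,0,0]],[10,[0,7,-19],[0,0,0]],[10,[0,0,0],[9.8,0,0]],[10,[0,0,0],[9.8,0,0]],[10,[0,0,0],[9.8,0,0]],[10,[0,0,0],[9.8,0,0]],[10,[0,0,0],[9.8,0,0]],[10,[0,0,0],[9.8,0,0]],[10,[0,0,0],[9.8,0,0]],[10,[0,0,0],[9.8,0,0]],[10,[0,0,0],[0,0,0]]]' 60
python3 - <<'E'
from h import *
go([.431,.252,.127],-77)
P=imaging.camera_params("wrist"); im=imaging.camera("wrist"); cv2.imwrite("pics/w3.png",im[...,::-1])
print(np.round(P["xyz"],4))
for n in ("spanner_eye","spanner_balance","nut_seat"):
    for px,cf in tip("wrist",n): print(n,px,cf,np.round(atz("wrist",px,.061 if n[0]=="n" else .134,P),4))
E
```

```text
time: 8.72
position: [0.4293, 0.2655, 0.1196]
tool_rot: [-0.694, -0.068, 0.714, -0.064]
ft_force: [0.2, -0.1, -6.5]
grip_width: 0.0151
t 8.72 pos [0.4293 0.2655 0.1196] q [0.32 0.53 1.81 0.02 0.82 1.7 ] F [ 0.2 -0.1 -6.5] M [-0.02 -0.04 -0.15] grip 0.0151
shift mm [-7.5 13.5  1.1]
turn deg [-2.2  1.6  0.5]
yaw_y -79.25 tool x [-0.029  0.003 -1.   ]
[0.5136 0.2799 0.2799]
spanner_balance [320.7 299.9] 0.6 [0.4327 0.2665 0.134 ]
```

View pics/w3.png

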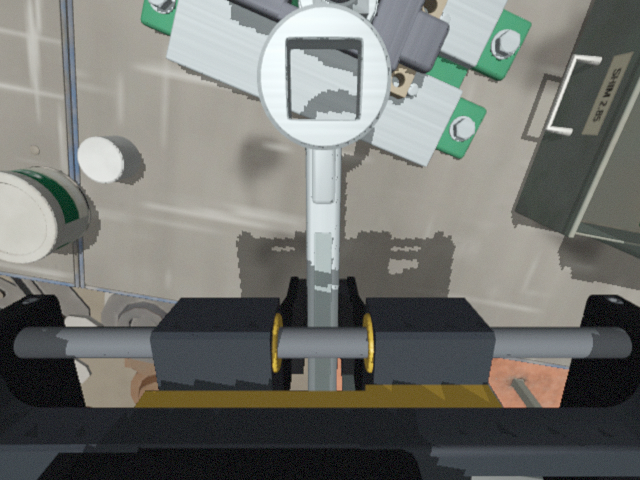

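```bash
python3 -m inch '[[10,[-4,-24,-24],[-2.2,1.6,0.5]],[10,[-4,-24,-24],[0,0,0]],[10,[0,0,0],[0,0,0]],[10,[0,0,0],[0,0,0]]]' 60
python3 - <<'E'
from h import *
go([.4685,.322,.127],-77)
P=imaging.camera_params("wrist"); im=imaging.camera("wrist"); cv2.imwrite("pics/w4.png",im[...,::-1])
crop=im[0:240,200:600]; cv2.imwrite("pics/w4c.png",cv2.resize(crop,None,fx=2,fy=2,interpolation=cv2.INTER_CUBIC)[...,::-1])
print(np.round(P["xyz"],4))
for n in ("spanner_eye","spanner_balance","nut_seat"):
    for px,cf in tip("wrist",n): print(n,px,cf,np.round(atz("wrist",px,.061 if n[0]=="n" else .134,P),4))
import json; json.dump({k:np.array(v).tolist() for k,v in P.items()},open("pics/P4.json","w"))
E
```

```text
time: 9.43
position: [0.4655, 0.3222, 0.1265]
tool_rot: [-0.701, -0.081, 0.703, -0.082]
ft_force: [0.2, -0.4, -6.0]
grip_width: 0.0152
t 9.43 pos [0.4655 0.3222 0.1265] q [ 0.41  0.58  1.67 -0.    0.9   1.75] F [ 0.2 -0.4 -6. ] M [-0.05  0.03 -0.05] grip 0.0152
shift mm [-0.5  0.9 -2.9]
turn deg [ 0.2  0.2 -0.1]
yaw_y -76.77 tool x [-0.003 -0.002 -1.   ]
[0.5449 0.341  0.2889]
spanner_balance [320.5 297.8] 0.59 [0.4659 0.323  0.134 ]
nut_seat [420.2  93.6] 0.75 [0.5795 0.2864 0.061 ]
nut_seat [400.4 105.1] 0.33 [0.5703 0.2964 0.061 ]
```

View pics/w4c.png

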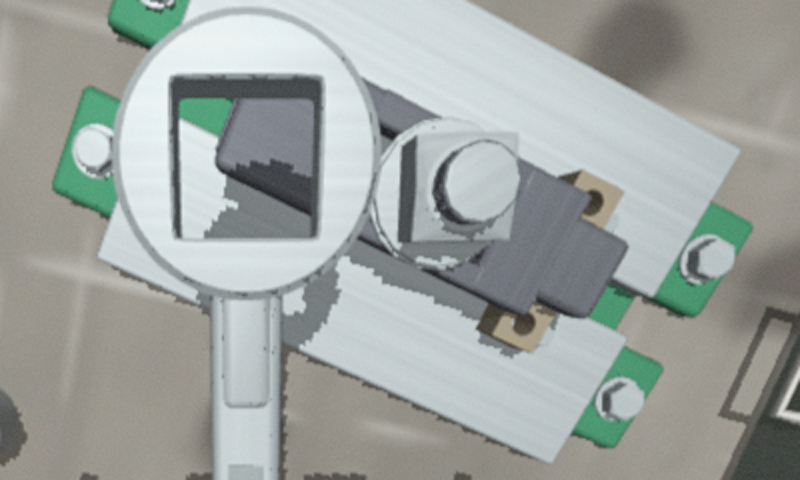

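Run:
```python
from h import *
import json; P=json.load(open("pics/P4.json"))
f=lambda u,v,z: atz("wrist",(u/2+200,v/2),z,P)
for z in (.138,.142,.146):
    q=[f(u,v,z) for u,v in ((170,75),(323,75),(323,239),(172,240))]
    print(z,"eye c",np.mean(q,0).round(4),"w",[round(np.linalg.norm(q[i]-q[(i+1)%4])*1e3,1) for i in range(4)],np.degrees(np.arctan2(*(q[0]-q[3])[1::-1])).round(1))
print("bottom c",f((180+320)/2,(98+238)/2,.124).round(4))
print("stud",f(482,181,.097).round(4))
for z in (.081,.085):
    q=[f(u,v,z) for u,v in ((415,135),(518,132),(517,241),(412,242))]
    print("nut",z,np.mean(q,0).round(4),[round(np.linalg.norm(q[i]-q[(i+1)%4])*1e3,1) for i in range(4)],np.degrees(np.arctan2(*(q[0]-q[3])[1::-1])).round(1),np.degrees(np.arctan2(*(q[1]-q[2])[1::-1])).round(1))
q=get_obs(); print(q["position"])
```

```text
0.138 eye c [0.5637 0.3446 0.138 ] w [np.float64(29.9), np.float64(30.4), np.float64(31.6), np.float64(30.5)] 12.1
0.142 eye c [0.5632 0.3445 0.142 ] w [np.float64(29.2), np.float64(29.6), np.float64(30.8), np.float64(29.7)] 12.1
0.146 eye c [0.5627 0.3444 0.146 ] w [np.float64(28.4), np.float64(28.7), np.float64(29.9), np.float64(28.9)] 12.1
bottom c [0.564  0.3439 0.124 ]
stud [0.5779 0.285  0.097 ]
nut 0.081 [0.5777 0.2842 0.081 ] [np.float64(28.4), np.float64(28.6), np.float64(30.3), np.float64(28.0)] 15.8 19.6
nut 0.085 [0.5771 0.2853 0.085 ] [np.float64(27.9), np.float64(28.1), np.float64(29.7), np.float64(27.5)] 15.8 19.6
[0.46608414 0.3220507  0.12683049]
```

Run:
```python
from h import *
import json; P=json.load(open("pics/P4.json")); im=cv2.imread("pics/w4.png")
out=[]
for (cx,cy,z) in ((.578,.285,.083),(.5633,.3443,.142)):
    w=[[cx-.03,cy-.03],[cx+.03,cy-.03],[cx+.03,cy+.03],[cx-.03,cy+.03]]
    src=np.float32([proj("wrist",[a,b,z],P) for a,b in w])
    # rotate view by 193-180 deg so expected edges are axis aligned: first north-up
    H=cv2.getPerspectiveTransform(src,np.float32([[0,390],[390,390],[390,0],[0,0]]))
    rec=cv2.warpPerspective(im,H,(390,390),flags=cv2.INTER_CUBIC)
    A=cv2.getRotationMatrix2D((195,195),-13,1); out.append(cv2.warpAffine(rec,A,(390,390)))
v=np.hstack(out)
for k in range(0,780,65): cv2.line(v,(k,0),(k,390),(0,0,255),1)
for k in range(0,390,65): cv2.line(v,(0,k),(780,k),(0,0,255),1)
cv2.imwrite("pics/rec4.png",v)
```

```text
(no output)
```

View pics/rec4.png

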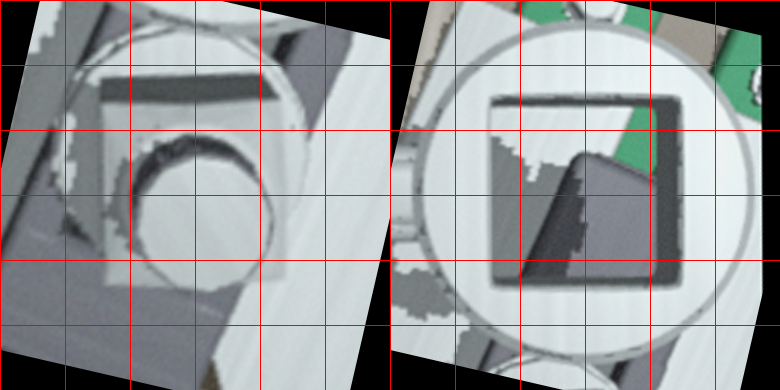

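The close view shows the eye at 193.0° and the nut at about 194.6°. The eye centre is (0.5634, 0.3448) and the nut (0.5777, 0.2852). I'll move over the nut.

```bash
python3 -m inch '[[10,[0,32,0],[-1.6,0,0]],[10,[0,32,0],[0,0,0]],[10,[0,0,0],[0,0,0]],[10,[0,0,0],[0,0,0]]]' 60
python3 - <<'E'
from h import *
go([.481,.260,.110],-75.2)
E
```

```text
time: 10.12
position: [0.4807, 0.2573, 0.127]
tool_rot: [-0.7, -0.09, 0.702, -0.091]
ft_force: [-0.4, 0.2, -5.9]
grip_width: 0.0153
t 10.12 pos [0.4807 0.2573 0.127 ] q [ 0.29  0.56  1.72 -0.    0.87  1.6 ] F [-0.4  0.2 -5.9] M [-0.   -0.03  0.01] grip 0.0153
shift mm [17.  -2.5 -1. ]
turn deg [-0.   0.2 -0.1]
yaw_y -75.23 tool x [-0.003 -0.002 -1.   ]
```

```bash
python3 -m inch '[[10,[17,-2.5,-1],[0,0.2,0]],[10,[14,0,0],[0,0,0]],[10,[0,0,0],[0,0,0]],[10,[0,0,0],[0,0,0]]]' 60
python3 - <<'E'
from h import *
go([.481,.260,.0925],-75.2)
P=imaging.camera_params("wrist"); im=imaging.camera("wrist"); cv2.imwrite("pics/w5.png",im[...,::-1])
zt=get_obs()["position"][2]+.0066+.009
cx,cy=.5777,.2852
w=[[cx-.03,cy-.03],[cx+.03,cy-.03],[cx+.03,cy+.03],[cx-.03,cy+.03]]; out=[]
for z in (zt,.097):
    src=np.float32([proj("wrist",[a,b,z],P) for a,b in w])
    H=cv2.getPerspectiveTransform(src,np.float32([[0,390],[390,390],[390,0],[0,0]]))
    out.append(cv2.warpAffine(cv2.warpPerspective(im[...,::-1],H,(390,390),flags=cv2.INTER_CUBIC),cv2.getRotationMatrix2D((195,195),-14.6,1),(390,390)))
v=np.hstack(out); v[195,:]=(0,0,255); v[:,195]=(0,0,255); v[:,585]=(0,0,255); cv2.imwrite("pics/rec5.png",v); print(zt)
E
```

```text
time: 10.62
position: [0.4808, 0.2618, 0.0955]
tool_rot: [0.702, 0.092, -0.701, 0.092]
ft_force: [0.6, 0.2, -5.0]
grip_width: 0.0151
t 10.62 pos [0.4808 0.2618 0.0955] q [ 0.29  0.61  1.74 -0.    0.79  1.61] F [ 0.6  0.2 -5. ] M [-0.03  0.05 -0.03] grip 0.0151
shift mm [3.  1.8 0.3]
turn deg [ 0.1 -0.1 -0. ]
yaw_y -75.1 tool x [ 0.002 -0.    -1.   ]
0.11113092791712602
```

View pics/rec5.png

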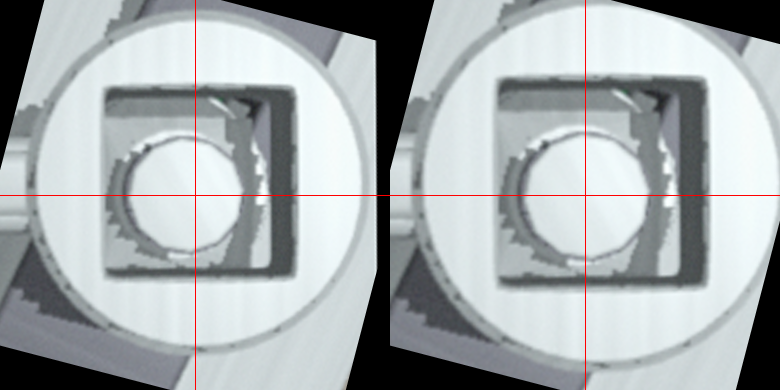

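The eye sits about 2 mm to the side of the stud centre and 0.8 mm too far forward. I'll correct that and lower.

```bash
python3 -m inch '[[10,[0,2,0.8],[0,0,0]],[10,[0,0,0],[0,0,0]],[10,[0,0,0],[0,0,0]]]' 60
python3 - <<'E'
from h import *
go([.4804,.2597,.0955],-75.2)
E
```

```text
time: 11.05
position: [0.4811, 0.2596, 0.0966]
tool_rot: [0.702, 0.092, -0.7, 0.092]
ft_force: [0.0, 0.8, -5.1]
grip_width: 0.0152
t 11.05 pos [0.4811 0.2596 0.0966] q [ 0.29  0.61  1.74 -0.    0.79  1.6 ] F [ 0.   0.8 -5.1] M [ 0.03  0.01 -0.02] grip 0.0152
shift mm [ 1.1 -0.2  0.7]
turn deg [ 0.1 -0.2 -0. ]
yaw_y -75.1 tool x [ 0.004  0.    -1.   ]
```

```bash
python3 -m inch '[[10,[6,0,0.7],[0,0,0]],[10,[4,0,0],[0,0,0]],[10,[4,0,0],[0,0,0]]]' 60; python3 -m inch '[[10,[3,0,0],[0,0,0]],[10,[3,0,0],[0,0,0]]]'
python3 - <<'E'
from h import *
go([.4804,.2597,.0637],-75.2)
E
```

```text
time: 11.42
position: [0.4808, 0.2595, 0.082]
tool_rot: [0.703, 0.092, -0.7, 0.092]
ft_force: [0.6, 0.4, -6.5]
grip_width: 0.0153
time: 11.68
position: [0.4806, 0.2594, 0.0752]
tool_rot: [0.703, 0.092, -0.7, 0.092]
ft_force: [-0.3, -0.2, -6.4]
grip_width: 0.0152
t 11.68 pos [0.4806 0.2594 0.0752] q [ 0.29  0.64  1.75 -0.    0.74  1.6 ] F [-0.3 -0.2 -6.4] M [0.01 0.06 0.01] grip 0.0152
shift mm [11.5 -0.3  0.2]
turn deg [ 0.1 -0.2 -0. ]
yaw_y -75.11 tool x [ 0.004  0.    -1.   ]
```

```bash
python3 -m inch '[[10,[5,0,0],[0,0,0]],[10,[4,0,0],[0,0,0]]]' 60; python3 -m inch '[[10,[1.5,0,0],[0,0,0]],[10,[0,0,0],[0,0,0]]]'
python3 - <<'E'
from h import *
go([.4804,.2597,.0637],-75.2)
E
```

```text
time: 11.92
position: [0.4808, 0.2595, 0.0656]
tool_rot: [0.703, 0.092, -0.7, 0.092]
ft_force: [0.3, -0.2, -5.7]
grip_width: 0.0153
time: 12.18
position: [0.4807, 0.2595, 0.0636]
tool_rot: [0.702, 0.092, -0.7, 0.092]
ft_force: [-0.2, 0.4, -6.1]
grip_width: 0.015
t 12.18 pos [0.4807 0.2595 0.0636] q [ 0.29  0.66  1.76 -0.    0.72  1.6 ] F [-0.2  0.4 -6.1] M [-0.02 -0.03  0.01] grip 0.015
shift mm [-0.1 -0.3  0.2]
turn deg [ 0.1 -0.2 -0. ]
yaw_y -75.11 tool x [ 0.003  0.    -1.   ]
```

```bash
python3 -m inch '[[10,[1,0,0],[0,0,0]],[10,[0,0,0],[0,0,0]]]' 60;python3 -m inch '[[10,[1,0,0],[0,0,0]],[10,[0,0,0],[0,0,0]]]' 60
```

```text
time: 12.42
position: [0.4808, 0.2595, 0.063]
tool_rot: [0.703, 0.092, -0.7, 0.092]
ft_force: [-1.0, 0.0, -4.6]
grip_width: 0.0151
time: 12.68
position: [0.4808, 0.2595, 0.0625]
tool_rot: [0.703, 0.092, -0.7, 0.092]
ft_force: [-1.1, -1.0, -3.8]
grip_width: 0.0152
```

The eye is seated: collar contact shows at TCP z 0.0625. I'll release and slide the open fingers out along the handle to its far end.

```bash
python3 -m inch '[[45,[0,0,0],[0,0,0]],[45,[0,0,0],[0,0,0]],[45,[0,0,0],[0,0,0]],[45,[0,0,0],[0,0,0]],[45,[8,0,45],[0,0,0]],[45,[8,0,45],[0,0,0]],[45,[6,0,45],[0,0,0]],[45,[0,0,0],[0,0,0]],[45,[0,0,0],[0,0,0]]]' 20
python3 - <<'E'
from h import *
h=np.radians(194.6); go([.5777+.235*np.cos(h),.2852+.235*np.sin(h),.03],-75.2)
im=imaging.camera("scene"); P=imaging.camera_params("scene")
for n in ("spanner_eye","spanner_balance","spanner_end","nut_seat"): print(n,tip("scene",n))
for d in (.1,.15,.2): print(d,proj("scene",[.5777+.235*np.cos(h)*np.cos(d),.2852+.235*np.sin(h)*np.cos(d),.07-.235*np.sin(d)]))
c=proj("scene",[.45,.26,.05]).astype(int); cr=im[max(c[1]-130,0):c[1]+130,max(c[0]-170,0):c[0]+170]
print(c); cv2.imwrite("pics/s6.png",cv2.resize(cr,None,fx=2.2,fy=2.2,interpolation=cv2.INTER_CUBIC)[...,::-1])
E
```

```text
time: 13.8
position: [0.3535, 0.2257, 0.0409]
tool_rot: [0.708, 0.092, -0.695, 0.091]
ft_force: [0.7, 0.5, 0.2]
grip_width: 0.0449
t 13.8 pos [0.3535 0.2257 0.0409] q [ 0.3   0.63  2.1  -0.    0.4   1.61] F [0.7 0.5 0.2] M [-0.02  0.02 -0.01] grip 0.0449
shift mm [10.8 -1.1  3.2]
turn deg [ 0.1 -1.  -0. ]
yaw_y -75.13 tool x [ 0.018  0.005 -1.   ]
spanner_eye [(array([266.5, 236.2]), 0.83)]
spanner_balance [(array([303.7, 263.2]), 0.74)]
spanner_end [(array([365. , 312.2]), 0.85), (array([264.8, 242.8]), 0.64)]
nut_seat [(array([266.3, 241.3]), 0.61)]
0.1 [366.7010602  307.71184745]
0.15 [365.50722675 314.19047872]
0.2 [364.03760646 320.35020492]
[313 279]
```

View pics/s6.png

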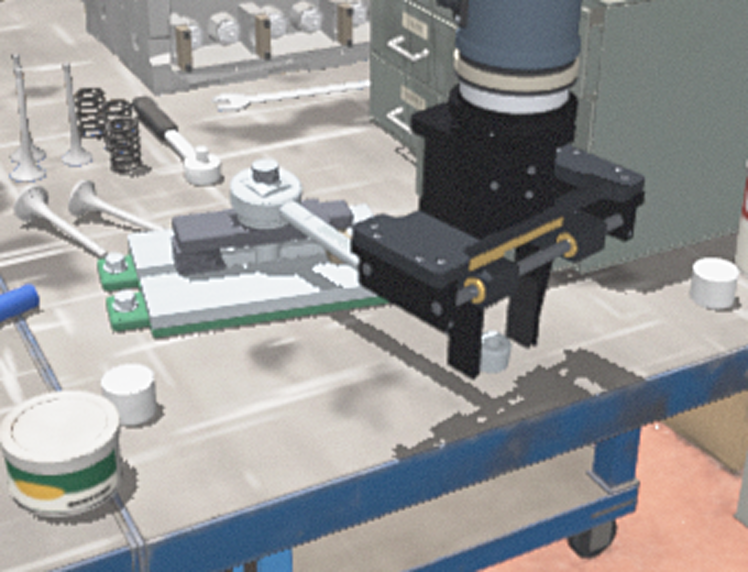

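The scene view shows the eye seated over the nut and the handle end drooping between the fingers at crop pixel (495,350). The network puts it at full-image (365,312), a droop of about 0.135 rad. I'll lower a little and start pushing.

```bash
python3 -m inch '[[45,[12,0,3],[0,-1,0]],[45,[0,-8,0],[2,0,0]],[45,[0,-10,-0.3],[2.5,0,0]],[45,[0,-10,-0.3],[2.5,0,0]],[45,[0,-10,-0.3],[2.5,0,0]],[45,[0,-10,-0.3],[2.5,0,0]],[45,[0,-10,-0.3],[2.5,0,0]]]'
cat >> h.py <<'E'
N=np.array([.5777,.2852])
def push():
    o=get_obs(); M=R.from_quat(o["tool_rot"]).as_matrix(); r=o["position"][:2]-N
    print("t",round(float(o["time"]),2),"z",o["position"][2].round(4),"rad",np.linalg.norm(r).round(4),"hdg",(np.degrees(np.arctan2(r[1],r[0]))%360).round(2),"tool hdg",np.degrees(np.arctan2(-M[1,1],-M[0,1])).round(1)%360-90+0,"F tool",(M.T@o["ft_force"]).round(1),"tilt",M[:,0].round(3),"q6",o["q"][5].round(2))
E
python3 -c "
from h import *
push()"
```

```text
time: 14.92
position: [0.3443, 0.2817, 0.0238]
tool_rot: [-0.705, 0.003, 0.71, -0.001]
ft_force: [0.5, -2.9, 2.1]
grip_width: 0.0449
t 14.93 z 0.0238 rad 0.2334 hdg 180.85 tool hdg -0.20000000000000284 F tool [-2.1  2.9 -0.5] tilt [-0.007 -0.005 -1.   ] q6 2.01
```

```bash
python3 -m inch '[[45,[0,-10,-0.3],[2.5,0,0]],[45,[0,-10,-0.3],[2.5,0,0]],[45,[0,-10,-0.3],[2.5,0,0]],[45,[0,-10,-0.3],[2.5,0,0]],[45,[0,-10,-0.3],[2.5,0,0]],[45,[0,-10,-0.3],[2.5,0,0]]]'
python3 -c "
from h import *
push()"
```

```text
time: 15.68
position: [0.3499, 0.3387, 0.018]
tool_rot: [-0.694, 0.102, 0.707, 0.089]
ft_force: [0.7, -1.6, 2.1]
grip_width: 0.0451
t 15.68 z 0.018 rad 0.234 hdg 166.78 tool hdg -15.599999999999994 F tool [-2.1  1.4 -1. ] tilt [-0.021 -0.015 -1.   ] q6 2.39
```

```bash
python3 -m inch '[[45,[-4,-10,-0.3],[2.5,1.5,0]],[45,[-3,-10,-0.3],[2.5,0,0]],[45,[-1,-4,0],[1,0,0]]]'
python3 -c "
from h import *
push(); go(None,72-180)"
python3 -m inch '[[45,[0,-4,0],[1,0,0]],[45,[0,-3,0],[1,0,0]]]'
python3 -c "
from h import *
push()"
```

```text
time: 16.05
position: [0.3555, 0.3597, 0.0221]
tool_rot: [0.695, -0.144, -0.694, -0.122]
ft_force: [0.6, -3.0, -0.7]
grip_width: 0.0449
t 16.05 z 0.0221 rad 0.2344 hdg 161.47 tool hdg -21.700000000000003 F tool [ 0.8  2.6 -1.6] tilt [-0.004 -0.03  -1.   ] q6 2.57
t 16.05 pos [0.3555 0.3597 0.0221] q [ 0.58  0.71  1.86 -0.04  0.59  2.57] F [ 0.6 -3.  -0.7] M [-0.27  0.03  0.  ] grip 0.0449
turn deg [-3.7 -0.4 -1.7]
yaw_y -111.71 tool x [-0.004 -0.03  -1.   ]
time: 16.3
position: [0.3576, 0.3651, 0.0208]
tool_rot: [0.692, -0.157, -0.692, -0.134]
ft_force: [-0.2, -4.7, 0.2]
grip_width: 0.0448
t 16.3 z 0.0208 rad 0.2341 hdg 160.05 tool hdg -23.799999999999997 F tool [-0.1  4.4 -1.7] tilt [-0.006 -0.033 -0.999] q6 2.61
```

```bash
python3 -m inch '[[45,[-1,-4,0],[0,0,0]],[45,[0,-4,0],[0,0,0]]]'
python3 -c "
from h import *
push()"
python3 -m inch '[[45,[0,-3,0],[0,0,0]],[45,[0,0,0],[0,0,0]]]'
python3 -c "
from h import *
push()"
```

```text
time: 16.55
position: [0.3587, 0.3701, 0.021]
tool_rot: [-0.69, 0.159, 0.693, 0.131]
ft_force: [0.3, -7.8, 1.0]
grip_width: 0.0456
t 16.55 z 0.021 rad 0.2348 hdg 158.81 tool hdg -23.700000000000003 F tool [-0.7  7.1 -3.4] tilt [-0.012 -0.038 -0.999] q6 2.62
time: 16.8
position: [0.3587, 0.3703, 0.0208]
tool_rot: [-0.69, 0.161, 0.694, 0.128]
ft_force: [1.3, -5.0, -0.0]
grip_width: 0.0448
t 16.8 z 0.0208 rad 0.235 hdg 158.77 tool hdg -23.599999999999994 F tool [ 0.2  4.1 -3.2] tilt [-0.016 -0.044 -0.999] q6 2.62
```

```bash
python3 -m inch '[[45,[0,-6,0.5],[0,0,0]],[45,[0,-6,0.5],[0,0,0]]]'
python3 -c "
from h import *
push()"
python3 -m inch '[[45,[0,-6,0.5],[0,0,0]]]'
python3 -c "
from h import *
push()"
```

```text
time: 17.05
position: [0.3597, 0.3756, 0.02]
tool_rot: [-0.688, 0.164, 0.696, 0.122]
ft_force: [2.5, -14.8, 2.4]
grip_width: 0.0449
t 17.05 z 0.02 rad 0.2359 hdg 157.48 tool hdg -23.299999999999997 F tool [-1.6 12.7 -8.1] tilt [-0.023 -0.057 -0.998] q6 2.63
time: 17.18
position: [0.36, 0.3771, 0.0194]
tool_rot: [-0.687, 0.166, 0.697, 0.117]
ft_force: [2.1, -16.3, 3.3]
grip_width: 0.0453
t 17.18 z 0.0194 rad 0.2363 hdg 157.12 tool hdg -23.099999999999994 F tool [-2.3 14.4 -8.3] tilt [-0.028 -0.065 -0.997] q6 2.64
```

```bash
python3 -m inch '[[45,[0,-5,0.5],[0,0,0]]]'
python3 -c "
from h import *
push()"
python3 -m inch '[[45,[0,-5,0.5],[0,0,0]]]'
python3 -c "
from h import *
push()"
python3 -m inch '[[45,[0,-5,0.5],[0,0,0]]]'
python3 -c "
from h import *
push(); im=imaging.camera('top'); cv2.imwrite('pics/t7.png',im[...,::-1])
for n in ('spanner_eye','spanner_end'): print(n,[(p,c,atz('top',p,.07 if n[8]=='e' and n[9]=='y' else .04).round(4)) for p,c in tip('top',n)])"
```

```text
time: 17.3
position: [0.3598, 0.3771, 0.019]
tool_rot: [-0.686, 0.169, 0.699, 0.112]
ft_force: [2.4, -16.4, 3.3]
grip_width: 0.0453
t 17.3 z 0.019 rad 0.2365 hdg 157.13 tool hdg -22.900000000000006 F tool [-2.2 14.4 -8.6] tilt [-0.033 -0.075 -0.997] q6 2.64
time: 17.42
position: [0.3595, 0.3769, 0.0184]
tool_rot: [-0.685, 0.171, 0.7, 0.107]
ft_force: [2.7, -16.8, 4.6]
grip_width: 0.0454
t 17.43 z 0.0184 rad 0.2366 hdg 157.2 tool hdg -22.700000000000003 F tool [-3.3 14.8 -9. ] tilt [-0.039 -0.086 -0.996] q6 2.65
time: 17.55
position: [0.3593, 0.3766, 0.0179]
tool_rot: [-0.684, 0.174, 0.701, 0.101]
ft_force: [2.2, -16.7, 3.7]
grip_width: 0.0453
t 17.55 z 0.0179 rad 0.2367 hdg 157.28 tool hdg -22.5 F tool [-2.2 14.9 -8.4] tilt [-0.044 -0.096 -0.994] q6 2.65
spanner_eye [(array([303.1, 203.4]), 0.8, array([0.581 , 0.2858, 0.07  ]))]
spanner_end []
```

```bash
python3 -m inch '[[45,[0,-5,0.5],[0,0,0]]]'; python3 -m inch '[[45,[0,0,0],[0,0,0]],[45,[0,3,0],[0,0,0]],[45,[0,5,0],[0,0,0]],[45,[-2,6,0],[0,0,0]]]'
python3 -c "
from h import *
push(); go(None,-108)"
```

```text
time: 17.82
position: [0.3591, 0.3763, 0.0174]
tool_rot: [-0.683, 0.177, 0.702, 0.096]
ft_force: [2.4, -15.5, 3.5]
grip_width: 0.0453
time: 18.32
position: [0.3546, 0.3619, 0.0217]
tool_rot: [-0.683, 0.177, 0.702, 0.096]
ft_force: [-0.1, -0.1, -0.2]
grip_width: 0.0453
t 18.32 z 0.0217 rad 0.2359 hdg 161.02 tool hdg -22.299999999999997 F tool [0.2 0.1 0. ] tilt [-0.048 -0.107 -0.993] q6 2.64
t 18.32 pos [0.3546 0.3619 0.0217] q [ 0.61  0.74  1.79 -0.09  0.72  2.64] F [-0.1 -0.1 -0.2] M [ 0.12 -0.04  0.01] grip 0.0453
turn deg [-4.3  0.5 -6.7]
yaw_y -112.27 tool x [-0.048 -0.107 -0.993]
```

```bash
python3 -m inch '[[45,[-12,6,0],[-4.3,0.5,-6.7]],[45,[-12,0,0],[0,0,0]],[45,[-12,0,0],[0,0,0]],[45,[0,0,0],[0,0,0]]]'
python3 -c "
from h import *
push(); go([.482,.3144,.07],-107)"
```

```text
time: 18.82
position: [0.3557, 0.3607, 0.0613]
tool_rot: [0.7, -0.109, -0.696, -0.113]
ft_force: [-0.1, -0.7, -0.4]
grip_width: 0.0449
t 18.82 z 0.0613 rad 0.2345 hdg 161.22 tool hdg -18.0 F tool [ 0.4  0.7 -0.1] tilt [ 0.007  0.005 -1.   ] q6 2.46
t 18.82 pos [0.3557 0.3607 0.0613] q [0.57 0.63 1.86 0.   0.64 2.46] F [-0.1 -0.7 -0.4] M [ 0.05  0.02 -0.03] grip 0.0449
shift mm [  -8.1    4.9 -134.5]
turn deg [-1.  -0.3  0.4]
yaw_y -108.03 tool x [ 0.007  0.005 -1.   ]
```

```bash
python3 -m inch '[[45,[-10,2,-45],[0,0,0]],[45,[-8,2,-45],[0,0,0]],[45,[0,1,-45],[0,0,0]],[45,[0,0,0],[0,0,0]],[45,[0,0,0],[0,0,0]]]'
python3 - <<'E'
from h import *
push(); go([.482,.3144,.055],-107)
P=imaging.camera_params("wrist"); im=imaging.camera("wrist"); cv2.imwrite("pics/w8.png",im[...,::-1])
for n in ("spanner_eye","spanner_balance"): print(n,[(p,c,atz("wrist",p,.07 if n[9]=="y" else .0565,P).round(4)) for p,c in tip("wrist",n)])
imaging.camera("scene"); print(tip("scene","spanner_end"), tip("scene","spanner_balance"))
h=np.radians(163)
for d in (.05,.1,.15,.2): print(d,proj("scene",[N[0]+.235*np.cos(h)*np.cos(d),N[1]+.235*np.sin(h)*np.cos(d),.07-.235*np.sin(d)]))
E
```

```text
time: 19.45
position: [0.4875, 0.3162, 0.0802]
tool_rot: [0.701, -0.108, -0.696, -0.112]
ft_force: [-0.1, 0.5, -0.1]
grip_width: 0.0453
t 19.45 z 0.0802 rad 0.0954 hdg 161.02 tool hdg -17.900000000000006 F tool [ 0.1 -0.5  0.2] tilt [ 0.008  0.004 -1.   ] q6 2.27
t 19.45 pos [0.4875 0.3162 0.0802] q [0.38 0.66 1.67 0.   0.8  2.27] F [-0.1  0.5 -0.1] M [ 0.05  0.05 -0.  ] grip 0.0453
shift mm [25.2  3.6  4.8]
turn deg [-0.9 -0.4  0.4]
yaw_y -107.91 tool x [ 0.008  0.004 -1.   ]
spanner_eye []
spanner_balance [(array([323. , 283.1]), 0.88, array([0.482 , 0.3166, 0.0565]))]
[(array([283.1, 330. ]), 0.8)] [(array([270.7, 273.1]), 0.89)]
0.05 [284.7304842  323.61426863]
0.1 [284.73135656 330.59661984]
0.15 [284.66681199 337.17771746]
0.2 [284.53879189 343.33932271]
```

View pics/w8.png

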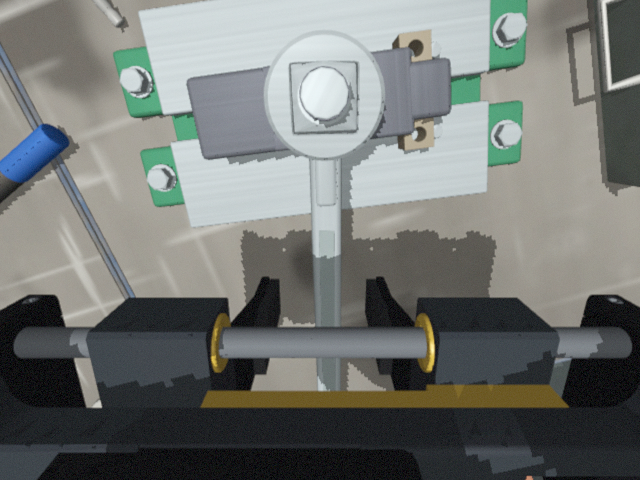

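The wrist view shows the eye on the nut at (323,93) and the shank running straight down column ~327 between the open fingers. I'll tilt the tool by the droop, descend and check.

```bash
python3 -m inch '[[45,[5,1.6,6],[0,6.9,0]],[45,[12,0,1.5],[0,0,0]],[45,[8,0,1],[0,0,0]],[45,[0,0,0],[0,0,0]]]'
python3 - <<'E'
from h import *
push(); go([.4826,.3161,.0525],-107.9)
E
```

```text
time: 20.25
position: [0.4818, 0.3178, 0.0544]
tool_rot: [0.743, -0.113, -0.651, -0.105]
ft_force: [0.3, 0.6, 0.4]
grip_width: 0.0449
t 20.25 z 0.0544 rad 0.1012 hdg 161.22 tool hdg -17.799999999999997 F tool [-0.4 -0.7 -0.1] tilt [ 0.126 -0.032 -0.992] q6 2.43
t 20.25 pos [0.4818 0.3178 0.0544] q [ 0.43  0.69  1.75 -0.14  0.61  2.43] F [0.3 0.6 0.4] M [0.11 0.11 0.  ] grip 0.0449
shift mm [ 2.   1.4 -1. ]
turn deg [ 0.1 -7.4  0.5]
yaw_y -107.76 tool x [ 0.126 -0.032 -0.992]
```

```bash
python3 -m inch '[[45,[2,1.4,0],[0,0,0]],[24,[0,0,0],[0,0,0]],[10,[0,0,0],[0,0,0]],[10,[0,0,0],[0,0,0]],[10,[0,0,0],[0,0,0]]]' 15
python3 - <<'E'
from h import *
push(); go(None,-107.9)
E
```

```text
time: 20.88
position: [0.4837, 0.3155, 0.0527]
tool_rot: [0.743, -0.114, -0.651, -0.105]
ft_force: [-0.3, -2.4, 0.2]
grip_width: 0.0161
t 20.88 z 0.0527 rad 0.0987 hdg 162.14 tool hdg -17.799999999999997 F tool [-0.2  2.3 -0.5] tilt [ 0.127 -0.032 -0.991] q6 2.43
t 20.88 pos [0.4837 0.3155 0.0527] q [ 0.43  0.69  1.75 -0.14  0.61  2.43] F [-0.3 -2.4  0.2] M [-0.26  0.17  0.09] grip 0.0161
turn deg [ 0.  -7.5  0.5]
yaw_y -107.84 tool x [ 0.127 -0.032 -0.991]
```

```bash
python3 -m inch '[[10,[0,0.6,0],[0,0,0]],[10,[0,0,0],[0,0,0]],[10,[-4,0,0],[0,-2.4,0]],[10,[-4,0,0],[0,-2.4,0]],[10,[-4,0,0],[0,-2.4,0]],[10,[0,0,0],[0,0,0]]]' 60
python3 - <<'E'
from h import *
push(); go([.4837,.3155,.0645],-107.9)
imaging.camera("scene"); print(tip("scene","spanner_end"), tip("scene","spanner_balance"))
h=np.radians(162)
for d in (-.05,0,.05,.1,.15): print(d,proj("scene",[N[0]+.235*np.cos(h)*np.cos(d),N[1]+.235*np.sin(h)*np.cos(d),.07-.235*np.sin(d)]))
E
```

```text
time: 21.62
position: [0.4821, 0.3156, 0.0628]
tool_rot: [0.7, -0.106, -0.698, -0.112]
ft_force: [0.5, 1.0, -4.1]
grip_width: 0.0151
t 21.62 z 0.0628 rad 0.1003 hdg 162.37 tool hdg -17.700000000000003 F tool [ 4.2 -1.1 -0.2] tilt [ 0.004  0.007 -1.   ] q6 2.26
t 21.62 pos [0.4821 0.3156 0.0628] q [0.38 0.69 1.69 0.01 0.76 2.26] F [ 0.5  1.  -4.1] M [ 0.01 -0.27  0.01] grip 0.0151
shift mm [-1.7 -0.4 -1.5]
turn deg [ 0.2 -0.1  0.5]
yaw_y -107.71 tool x [ 0.004  0.007 -1.   ]
[(array([285. , 316.4]), 0.79)] [(array([273.5, 264.9]), 0.97)]
-0.05 [281.39117505 308.82479853]
0 [281.54467728 316.54671736]
0.05 [281.63954833 323.91294179]
0.1 [281.67665212 330.89824487]
0.15 [281.65719856 337.48087642]
```

Level again: the scene row matches zero droop, and the forces are small. Lifting gently.

```bash
python3 -m inch '[[10,[-2,0,0],[0,0,0]],[10,[-3,0,0],[0,0,0]]]' 60; python3 -m inch '[[10,[-4,0,0],[0,0,0]],[10,[-4,0,0],[0,0,0]]]'
python3 - <<'E'
from h import *
push()
E
```

```text
time: 22.02
position: [0.4817, 0.3156, 0.0673]
tool_rot: [0.7, -0.106, -0.698, -0.111]
ft_force: [3.1, -0.2, -7.6]
grip_width: 0.0152
time: 22.28
position: [0.4816, 0.3154, 0.0754]
tool_rot: [0.7, -0.106, -0.698, -0.111]
ft_force: [3.1, -0.2, -7.0]
grip_width: 0.0152
t 22.27 z 0.0754 rad 0.1007 hdg 162.55 tool hdg -17.599999999999994 F tool [ 7.  -0.7 -3. ] tilt [ 0.004  0.006 -1.   ] q6 2.26
```

```bash
python3 -m inch '[[10,[-10,0,-0.5],[0,0,0]],[10,[-25,0,0],[0,0,0]],[10,[-25,0,0],[0,0,0]],[10,[0,26,8],[0,0,0]],[10,[0,26,8],[0,0,0]],[10,[0,26,8],[0,0,0]],[10,[0,26,8],[0,0,0]],[10,[0,0,0],[0,0,0]]]' 60;  python3 -m inch '[[10,[0,0,0],[-10,0,0]],[10,[0,0,0],[-10,0,0]],[10,[0,0,0],[-10,0,0]],[10,[0,0,0],[-10,0,0]],[10,[0,0,0],[-10,0,0]],[10,[0,0,0],[-10,0,0]],[10,[0,0,0],[-10,0,0]],[10,[0,0,0],[-10,0,0]],[10,[0,0,0],[-10,0,0]],[10,[0,0,0],[-10,0,0]],[10,[0,0,0],[-5,0,0]],[10,[0,0,0],[0,0,0]]]' 60
python3 - <<'E'
from h import *
go([.42,.2153,.06],1.24)
im=imaging.camera("scene"); cv2.imwrite("pics/s9.png",im[...,::-1])
for n in ("spanner_eye","spanner_end","spanner_balance"): print(tip("scene",n))
E
```

```text
time: 23.28
position: [0.4081, 0.2231, 0.1419]
tool_rot: [-0.695, 0.108, 0.703, 0.11]
ft_force: [-0.6, 0.7, -5.5]
grip_width: 0.0154
time: 24.78
position: [0.4098, 0.231, 0.1501]
tool_rot: [0.5, 0.507, -0.495, 0.498]
ft_force: [-0.4, 0.1, -5.3]
grip_width: 0.0154
t 24.77 pos [0.4098 0.231  0.1501] q [0.27 0.44 1.89 0.02 0.82 0.24] F [-0.4  0.1 -5.3] M [-0.01 -0.08  0.06] grip 0.0154
shift mm [89.9 10.5 17.1]
turn deg [-0.6 -0.8  0.2]
yaw_y 0.64 tool x [-0.004  0.014 -1.   ]
[(array([284.3, 234.7]), 0.69), (array([421.1, 206.6]), 0.53)]
[(array([419.9, 204.2]), 0.59)]
[(array([347.2, 223.2]), 0.86)]
```

View pics/s9.png

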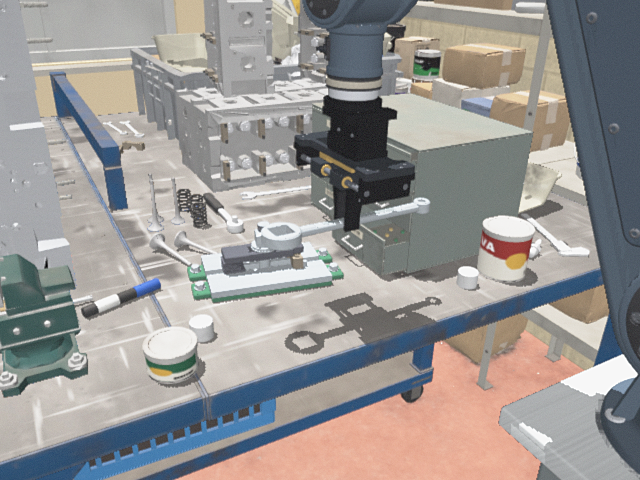

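The picture shows the spanner held level clear of the fixture, eye at (284,235) and end at (420,205), with both tappets standing. Lowering.

```bash
python3 -m inch '[[10,[0,10,17],[-0.6,-0.8,0.2]],[10,[40,0,0],[0,0,0]],[10,[40,0,0],[0,0,0]],[10,[30,0,0],[0,0,0]],[10,[15,0,0],[0,0,0]],[10,[0,0,0],[0,0,0]]]' 60
python3 - <<'E'
from h import *
go([.42,.2153,.0045],1.24)
E
```

```text
time: 25.72
position: [0.4292, 0.2104, 0.0221]
tool_rot: [0.497, 0.502, -0.493, 0.508]
ft_force: [0.0, -0.5, -5.0]
grip_width: 0.0152
t 25.73 pos [0.4292 0.2104 0.0221] q [ 0.22  0.69  1.95 -0.01  0.49  0.21] F [ 0.  -0.5 -5. ] M [-0.03 -0.12 -0.03] grip 0.0152
shift mm [17.5 -9.3 -5.1]
turn deg [-0.1  0.1 -0.6]
yaw_y 1.12 tool x [ 0.01  -0.001 -1.   ]
```

```bash
python3 -m inch '[[10,[7,-8,-4],[0,0,-0.6]],[10,[5,0,0],[0,0,0]],[10,[2,0,0],[0,0,0]],[10,[0,0,0],[0,0,0]]]' 60; python3 -m inch '[[10,[1,0,0],[0,0,0]],[10,[1,0,0],[0,0,0]],[10,[0,0,0],[0,0,0]]]'
python3 - <<'E'
from h import *
go([.42,.2153,.0025],1.24)
E
```

```text
time: 26.22
position: [0.4233, 0.2145, 0.009]
tool_rot: [0.496, 0.504, -0.494, 0.506]
ft_force: [-0.7, 0.4, -5.9]
grip_width: 0.0149
time: 26.6
position: [0.4238, 0.2147, 0.0074]
tool_rot: [0.497, 0.503, -0.494, 0.506]
ft_force: [0.9, -0.0, -6.6]
grip_width: 0.0152
t 26.6 pos [0.4238 0.2147 0.0074] q [ 0.23  0.72  1.96 -0.    0.45  0.22] F [ 0.9 -0.  -6.6] M [-0.06 -0.1   0.02] grip 0.0152
shift mm [ 4.9 -3.8 -0.7]
turn deg [-0.1  0.  -0.3]
yaw_y 1.12 tool x [ 0.006  0.    -1.   ]
```

```bash
python3 -m inch '[[10,[2.5,0,0],[0,0,0]],[10,[2,0,0],[0,0,0]],[10,[0,0,0],[0,0,0]]]' 60; python3 -m inch '[[10,[1.5,0,0],[0,0,0]],[10,[0,0,0],[0,0,0]]]'
```

```text
time: 26.98
position: [0.424, 0.2147, 0.0026]
tool_rot: [0.497, 0.503, -0.494, 0.506]
ft_force: [-0.1, 0.7, -4.9]
grip_width: 0.0154
time: 27.22
position: [0.4241, 0.2147, 0.0022]
tool_rot: [0.497, 0.503, -0.493, 0.506]
ft_force: [-0.5, 0.1, -4.5]
grip_width: 0.015
```

```bash
python3 -m inch '[[10,[1,0,0],[0,0,0]],[10,[0,0,0],[0,0,0]],[30,[0,0,0],[0,0,0]],[30,[0,0,0],[0,0,0]],[40,[0,0,0],[0,0,0]],[40,[0,0,0],[0,0,0]],[40,[-10,0,0],[0,0,0]],[40,[-40,0,0],[0,0,0]],[40,[-60,0,0],[0,0,0]],[40,[-60,0,0],[0,0,0]],[40,[0,0,0],[0,0,0]],[40,[0,0,0],[0,0,0]]]' 10
python3 - <<'E'
from h import *
go(None)
out=[]
for c in ("wrist","top"):
    P=imaging.camera_params(c); im=imaging.camera(c); out.append(im[...,::-1])
    for n,z in (("nut_seat",.061),("spanner_eye",.009),("spanner_balance",.009),("spanner_end",.009),("tappet_near_mid",.013),("tappet_far_mid",.013)):
        for px,cf in tip(c,n)[:1]: print(c,n,px,cf,np.round(atz(c,px,z,P),4))
imaging.camera("scene"); 
for n,z in (("spanner_eye",.009),("spanner_end",.009),("tappet_near_mid",.013),("tappet_far_mid",.013)):
    for px,cf in tip("scene",n)[:1]: print("scene",n,px,cf,np.round(atz("scene",px,z),4))
P=imaging.camera_params("wrist"); cx,cy,z=.5777,.2852,.083
w=[[cx-.03,cy-.03],[cx+.03,cy-.03],[cx+.03,cy+.03],[cx-.03,cy+.03]]
H=cv2.getPerspectiveTransform(np.float32([proj("wrist",[a,b,z],P) for a,b in w]),np.float32([[0,320],[320,320],[320,0],[0,0]]))
rec=cv2.warpPerspective(out[0],H,(320,320),flags=cv2.INTER_CUBIC)
v=np.hstack([cv2.copyMakeBorder(cv2.resize(out[0],(440,330)),0,0,0,0,cv2.BORDER_CONSTANT),cv2.copyMakeBorder(rec,0,10,0,0,cv2.BORDER_CONSTANT)])
cv2.imwrite("pics/f10.png",v)
E
```

```text
time: 28.72
position: [0.4235, 0.2148, 0.1795]
tool_rot: [0.498, 0.502, -0.492, 0.507]
ft_force: [-1.2, 0.5, 0.7]
grip_width: 0.0404
t 28.73 pos [0.4235 0.2148 0.1795] q [ 0.23  0.39  1.85 -0.    0.89  0.22] F [-1.2  0.5  0.7] M [ 0.01 -0.08  0.06] grip 0.0404
yaw_y 1.1 tool x [ 0.011  0.001 -1.   ]
wrist nut_seat [514.7 146. ] 0.62 [0.5763 0.2883 0.061 ]
wrist spanner_eye [318.4 219.6] 0.29 [0.42   0.2117 0.009 ]
wrist spanner_balance [320.4 219.5] 0.7 [0.422  0.2118 0.009 ]
wrist spanner_end [320.4 330.8] 0.74 [0.4242 0.0834 0.009 ]
wrist tappet_near_mid [483.  147.4] 0.31 [0.5735 0.2851 0.013 ]
wrist tappet_far_mid [293.4 399.6] 0.65 [ 0.3937 -0.008   0.013 ]
top nut_seat [302.3 207.9] 0.72 [0.5745 0.2875 0.061 ]
top spanner_eye [287.6 288.8] 0.79 [0.4275 0.3126 0.009 ]
top tappet_near_mid [221.6 268. ] 0.59 [0.4638 0.4401 0.013 ]
top tappet_far_mid [451.5 309.3] 0.64 [0.3959 0.     0.013 ]
scene spanner_eye [287.9 320.1] 0.56 [0.4245 0.3152 0.009 ]
scene spanner_end [412.8 284.4] 0.73 [0.4244 0.0863 0.009 ]
scene tappet_near_mid [198.6 328.4] 0.95 [0.4585 0.4405 0.013 ]
scene tappet_far_mid [466.6 278. ] 0.81 [ 0.3951 -0.0027  0.013 ]
```

View pics/f10.png

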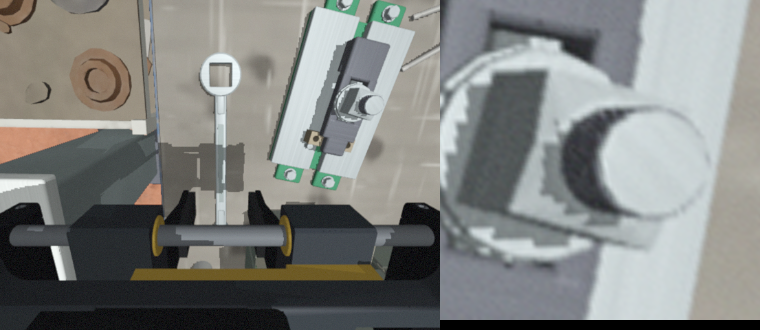

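The spanner lies flat with its eye at view pixel (220,75), clear of the fixture, and the tappets are unmoved. The nut's flats read about 166°. To be sure it is home, I'll check that against the fixture's yaw numerically.

Run:
```python
from h import *
for c in ("top","wrist"):
    P=imaging.camera_params(c); g=cv2.cvtColor(imaging.camera(c),cv2.COLOR_RGB2GRAY)
    L=cv2.createLineSegmentDetector().detect(cv2.resize(g,None,fx=2,fy=2,interpolation=cv2.INTER_CUBIC))[0][:,0]/2
    for l in L:
        a,b=atz(c,l[:2],.02,P)[:2],atz(c,l[2:],.02,P)[:2]; m=(a+b)/2; n=np.linalg.norm(a-b)
        ang=(np.degrees(np.arctan2(*(b-a)[::-1]))%180)-90; 
        if np.linalg.norm(m-N)<.13 and n>.045 and abs(ang)<30: print(c,"len",n.round(3),"mid",m.round(3),"yaw",ang.round(2))
        a,b=atz(c,l[:2],.083,P)[:2],atz(c,l[2:],.083,P)[:2]; m=(a+b)/2; n=np.linalg.norm(a-b)
        if np.linalg.norm(m-N)<.028 and .012<n<.035: print(c,"   nut? len",n.round(3),m.round(3),"mod90",(np.degrees(np.arctan2(*(b-a)[::-1]))%90).round(2))
```

```text
top len 0.089 mid [0.526 0.352] yaw -10.93
top    nut? len 0.012 [0.577 0.279] mod90 45.88
top    nut? len 0.018 [0.57  0.268] mod90 75.43
top    nut? len 0.013 [0.565 0.265] mod90 65.7
top len 0.195 mid [0.643 0.274] yaw -10.76
top    nut? len 0.021 [0.559 0.286] mod90 75.99
top len 0.116 mid [0.61  0.294] yaw -10.61
top    nut? len 0.013 [0.556 0.27 ] mod90 83.13
top    nut? len 0.02 [0.576 0.3  ] mod90 77.45
top    nut? len 0.015 [0.563 0.282] mod90 74.83
top    nut? len 0.025 [0.575 0.272] mod90 77.7
top len 0.092 mid [0.566 0.306] yaw -10.99
wrist len 0.083 mid [0.567 0.282] yaw -10.73
wrist len 0.067 mid [0.582 0.329] yaw -10.94
wrist len 0.199 mid [0.514 0.297] yaw -10.89
wrist    nut? len 0.015 [0.566 0.294] mod90 79.02
wrist len 0.15 mid [0.637 0.25 ] yaw -10.75
wrist    nut? len 0.022 [0.571 0.272] mod90 75.61
wrist len 0.046 mid [0.612 0.239] yaw -9.81
wrist len 0.056 mid [0.628 0.326] yaw -9.8
wrist len 0.05 mid [0.514 0.321] yaw -10.98
wrist    nut? len 0.015 [0.554 0.29 ] mod90 73.73
wrist    nut? len 0.021 [0.561 0.274] mod90 73.01
wrist    nut? len 0.021 [0.566 0.31 ] mod90 78.97
```

Fixture yaw is −10.85°, so home should read 164.15°. The nut's edges scatter between 163° and 168°, so one look from above the nut will settle it.

```bash
python3 -m inch '[[40,[-50,0,0],[0,0,0]],[40,[0,50,0],[0,0,0]],[40,[0,50,0],[0,0,0]],[40,[0,50,0],[0,0,0]],[40,[0,0,0],[0,0,0]],[40,[0,0,0],[0,0,0]]]'
python3 - <<'E'
from h import *
c="wrist"; P=imaging.camera_params(c); im=imaging.camera(c); g=cv2.cvtColor(im,cv2.COLOR_RGB2GRAY)
print(get_obs()["position"],P["xyz"])
L=cv2.createLineSegmentDetector().detect(cv2.resize(g,None,fx=2,fy=2,interpolation=cv2.INTER_CUBIC))[0][:,0]/2
for l in L:
    a,b=atz(c,l[:2],.02,P)[:2],atz(c,l[2:],.02,P)[:2]; m=(a+b)/2; n=np.linalg.norm(a-b)
    ang=(np.degrees(np.arctan2(*(b-a)[::-1]))%180)-90
    if np.linalg.norm(m-N)<.13 and n>.06 and abs(ang)<30: print("len",n.round(3),"yaw",ang.round(2))
    a,b=atz(c,l[:2],.083,P)[:2],atz(c,l[2:],.083,P)[:2]; m=(a+b)/2; n=np.linalg.norm(a-b)
    if np.linalg.norm(m-N)<.028 and .008<n<.035: print("   nut? len",n.round(3),((m-N)*1e3).round(1),"mod90",(np.degrees(np.arctan2(*(b-a)[::-1]))%90).round(2))
cx,cy=N; z=.083; w=[[cx-.025,cy-.025],[cx+.025,cy-.025],[cx+.025,cy+.025],[cx-.025,cy+.025]]
H=cv2.getPerspectiveTransform(np.float32([proj(c,[a,b,z],P) for a,b in w]),np.float32([[0,590],[590,590],[590,0],[0,0]]))
rec=cv2.warpPerspective(im[...,::-1].copy(),H,(590,590),flags=cv2.INTER_CUBIC)
a=np.radians(-15.85) # home orientation reference square, 28 mm
s=590/50; q=np.array([[1,1],[-1,1],[-1,-1],[1,-1]])*14*s; Rm=np.array([[np.cos(a),-np.sin(a)],[np.sin(a),np.cos(a)]]); q=q@Rm.T
cv2.polylines(rec,[np.int32(np.c_[295+q[:,0],295-q[:,1]])],True,(0,0,255),1); cv2.imwrite("pics/n11.png",rec)
E
```

```text
time: 30.52
position: [0.5758, 0.2177, 0.2322]
tool_rot: [0.498, 0.503, -0.492, 0.507]
ft_force: [-0.6, 0.0, -0.2]
grip_width: 0.0402
[0.57599597 0.21774656 0.23238754] [0.57097036 0.29963566 0.39497181]
   nut? len 0.011 [ 7.1 19.7] mod90 66.56
   nut? len 0.014 [ -7.8 -17.3] mod90 67.61
len 0.063 yaw -10.51
   nut? len 0.009 [14.6 14.7] mod90 41.94
len 0.199 yaw -10.78
len 0.198 yaw -10.92
   nut? len 0.008 [-21.6  12.2] mod90 1.64
   nut? len 0.008 [-16.3  12.9] mod90 61.07
   nut? len 0.016 [-25.1  -3.8] mod90 0.18
   nut? len 0.015 [-19.5   2.2] mod90 87.68
   nut? len 0.027 [ 14.6 -23.1] mod90 78.69
   nut? len 0.023 [-13.5   2.7] mod90 74.05
   nut? len 0.02 [ 4.8 25.7] mod90 80.34
   nut? len 0.009 [-10.2 -18.9] mod90 70.35
   nut? len 0.024 [14.1 -3.2] mod90 74.52
   nut? len 0.009 [17.8 -5.3] mod90 69.05
   nut? len 0.026 [ 3.8 13.2] mod90 74.27
   nut? len 0.013 [-14.2  23.5] mod90 78.84
   nut? len 0.008 [19.7 -5.6] mod90 69.55
```

View pics/n11.png

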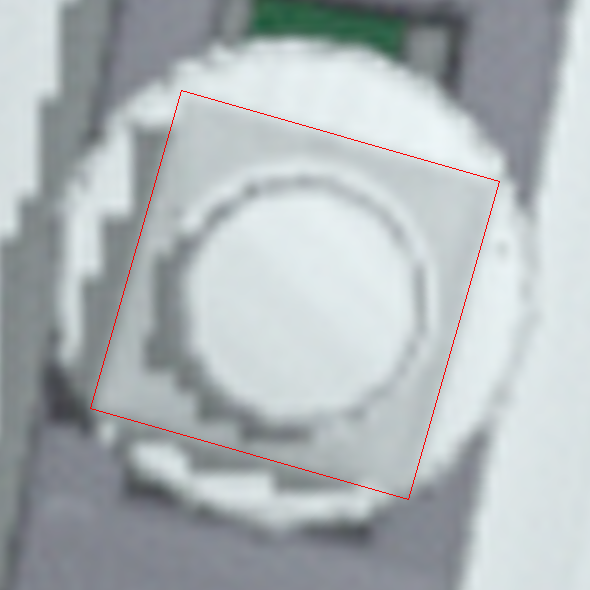

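The red home-position square sits right on the nut. Its three long edges read 74.05, 74.52 and 74.27 against 74.15 expected, so the nut is home. Handing in.

```bash
python3 -c "
from h import *
print(robot.hand_in()); print(get_obs()['time'])"
```

```text
the job is handed in; nothing more can be done
None
the job is handed in; nothing more can be done
```

I fitted the spanner's eye over the nut, turned the nut home, laid the spanner back on the bench, and handed the job in at about 31 s. The hand-in gave no verdict.

- **Fit:** The eye went down over the nut without snagging and seated on the collar, which showed as a small contact force at about the expected height.
- **Tightening:** I pushed the far end round clockwise with one finger until it stopped. I held about 14.5–15 N square to the handle for about 0.6 s, roughly 160 N between spanner and nut. With the sideways slip at the finger, the whole push never read above 17 N, then I backed it off to zero.
- **Lifting off:** The handle drooped about 0.13 rad. I gripped it at the balance point, brought it level, and lifted it off without it jamming.
- **Last checks:**
  - The nut's flats read 74.0°, 74.5° and 74.3°, against 74.15° expected when fully home.
  - The spanner looks flat about 160 mm from the nut, close to where it started.
  - Both tappets are within about 10 mm of their first readings, which is about how much the detections scatter.
  - The gripper is empty and clear.

**Disagreements:** Two earlier, rougher readings put the nut 2–3° short of home. They came from an oblique view and a less accurate fixture angle, and the close view from above cleared that up. I inferred the joint value and the contact force from images and wrist force, as neither can be read directly.

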